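# Turn the sample carousel and scan a jar's label

## Task

Turn the carousel until its low square jar stands squarely at the pointer, then pick up the hand scanner from its tray, aim its window straight at the middle of that jar's label from about 10 cm away, and hold it steady there for a good second or two. Then lay the scanner flat back in its tray, right way up, setting it down and not dropping it. Do not let the scanner touch the carousel or its bottles, and leave the loose bottle, jar and beaker on the bench where they stand.

Things in the scene. Friction and masses are not known exactly. Their poses are not given: they have to be found in the camera images.
- carousel: Fixed grey foot of the carousel: disc 200 mm across, 26 mm high, with a flat pointer 30 mm wide and 20 mm high that sticks out along its own -x to 180 mm from the centre. Origin: centre of its underside, on the turning axis; z up.
- disc_center (a point): Centre of the top face of the grey turning disc (260 mm across), 42 mm above the bench. Bottles fixed on it, 65 mm from the axis, 120 degrees apart: a low square white jar (56 x 56 mm, 72 mm high with cap) and two round white bottles (46 mm across, 110 and 96 mm high). Hub in the middle 28 mm across, 50 mm high; three finger posts between the bottles.
- disc (a joint): Angle of the turning disc (rad), positive anticlockwise from above; 0 = the square jar stands exactly at the pointer. It turns either way from -3.3 to 3.3 with a light friction (about 1 N at a post) and stays where it is left.
- jar_label (a point): Centre of the paper label (48 mm wide, 36 mm high, dark bars) on the outward face of the low square jar, 71 mm above the bench and 95 mm from the carousel's axis. It turns with the disc: its -x axis points straight out of the label, away from the carousel's axis and level; z up.
- post0 (a point): Centre of the top end of a finger post: upright steel pin, 12 mm across, 73 mm tall above the disc (top 115 mm above the bench), 115 mm from the carousel's axis; 60 degrees anticlockwise from the square jar, seen from above. Rigid on the disc.
- post1 (a point): Same for the post across the hub from the square jar, 180 degrees from it.
- post2 (a point): Same for the post 60 degrees clockwise from the square jar.
- scanner: Loose hand scanner, a bar 152 mm long lying along its own x. Handle, grey: x from -75 to +35 mm, 36 mm wide (y), 32 mm high. Head, black: x from +35 to +77 mm, 52 mm wide, 36 mm high, flat underside level with the handle's. Origin: underside, under the balance point to within 5 mm (so the handle may be taken across its width at x = 0); x towards the window, z up. About 0.18 kg.
- scanner_window (a point): Centre of the scanner's window, the front face of its head: 78 mm ahead (x) of the scanner's origin and 18 mm above its underside. It looks along its +x axis (the scanner's x); z up.
- tray: Fixed shallow grey tray, 215 mm (its x) by 135 mm (its y), rim 16 mm high, walls 4 mm. Origin: centre of its underside; the inner floor is about 4 mm above the bench. The scanner starts in it, roughly along the tray's x.
- amber_bottle: Loose amber bottle, 66 mm across, 150 mm high, to be left alone. Origin: centre of its underside.
- beaker: Loose glass beaker, 70 mm across, 90 mm high, to be left alone. Origin: centre of its underside.
- white_jar: Loose white jar with a red lid, 60 mm across, 80 mm high, to be left alone. Origin: centre of its underside.
Mind the look-alikes: they are no part of the job. Leave any green look-alike of the scanner alone.

How it is judged:
By the outcome, as a careful person would: the job done as asked, in the order asked, and still so for the second after the job is handed in, with the robot touching nothing.
It also fails if it takes over 72 s, if anything falls off the work surface, if the arm or the gripper's body presses on something with over 40 N, if the wrist force passes 120 N, or if a joint passes its speed limit or range.

## Robot

A 6-joint arm with a two-finger parallel gripper is mounted at the origin on the work surface. World frame = base frame: x ahead of the robot, y to its left, z up, the work surface at z = 0. Lengths are in m, angles in rad, forces in N, time in s.
With the tool pointing down it reaches from about 0.275 to 1 m from the base axis. Payload 8.4 kg.
Tool frame: the origin (TCP) lies midway between the tips of the shut fingers; the grasp point (between the pads) lies 19 mm behind it (ctrl.hold_point_z is the z of the grasp point in the tool frame, in m); z points along the fingers, y is the line along which they close (so a half turn about z gives the same grasp; the last joint's range is limited). The gripper opens to 85 mm and grips with 20 to 120 N. Pads are 22 mm wide; open, the fingers measure 114 mm over their backs; the gripper's body (76 mm by 85 mm) begins 54 mm behind the grasp point. The pads swing forward as they close: fully open they stand 13 mm farther back than shut.
Start: joints at [-1.189, 0.353, 1.633, -0, 1.155, -0.002], TCP at [0.234, -0.58, 0.231] pointing down, gripper open.
Joint ranges: [-2.63, 2.63], [-0.92, 2.1], [0.06, 2.66], [-1.3, 4.44], [0, 2.69], [-3.02, 3.02]. Speed limits (rad/s): [2.22, 2.22, 2.79, 3.14, 3.14, 3.14].

## Interface

Orientations are given as a unit quaternion [w, x, y, z].
In Python, from rig import ctrl gives the robot as it stands. The module is installed in compiled form; this text tells all that it offers.
- The arm moves only by the tool apply_moves, never from a script. Its argument "steps" is one flat list of numbers, 4 for each row, row after row: the shift along the tool's x, y, z in mm, then the turn about the tool's z in rad. A call has 1 to 12 rows; each row shifts and turns the commanded pose from where the row before left it, along the tool's axes as they then stand; what a row does not reach is not made up. A row lasts 1/8 s, in which the tool goes at most 62.5 mm and 10.7 degrees, less where a joint would pass 70% of its speed; a pose out of reach is approached as far as the arm can. A call is refused whole if a number of a shift passes 62.5 or a number of a turn 0.188, either way. A call with a gripper value outside its range is refused whole. "claw" is the finger opening in mm, from 0 to 85.4, set as the call begins (left out, the last holds). The fingers move at their own pace and stop on an object; "force" is the grip in N (left out, the last holds). Time passes only in rows, so rows that do not move let the fingers close. It gives the time, the measured TCP pose, the force, the opening and the grip force at its end, in the units of the state.
- ctrl.get_obs(): the state, without advancing time (a new reading comes with each control period).
- ctrl.snapshot(name): name is "scene" or "top"; returns a dict with "frame" (400x640x3 uint8, red, green, blue), "z_map" (400x640 float32, m along the optical axis (not along the pixel's ray), 0 where there is no reading), "mtx" (3x3 intrinsics, pixels), "R" (3x3) and "t" (3): a world point X has camera coordinates R X + t. Camera axes: x right, y down, z forward; pixel columns grow to the right and rows downward; lengths in m; the calibration is good to about 2 mm. A picture is of the moment at which its call begins.
- ctrl.job_done(): hands the job in; it is judged then, once.
The state is a dict: "time_s": time; "joint_positions": joint angles; "qd": joint speeds; "joint_efforts": joint torques, N m; "tcp_pos": TCP position; "tool_rot": TCP orientation; "force": force on the tool from outside, world axes, zero at the start; "ft_torque": the same for the moment, N m; "grip_width": finger opening in m; "grip_force": force on a finger pad.
Only numpy, scipy, OpenCV 4.12 (cv2) and the standard library are available. Lean on these libraries where they do the work, as an engineer would, in place of code of your own. Each camera call takes 0.05 s, during which the arm holds its last target. There are 200 camera calls.

## Working session

There is one attempt and no reset: what is moved stays moved. The work goes in short steps, Python scripts to look and compute and a tool call to move; the robot and the scene stay as the last step left them, time stands still between calls to the robot, and variables do not carry over. Pictures are saved under pics/ and viewed, at most 10 in all, crops included, and the job is handed in when it is done.

Besides the shell and the picture viewer there is one more tool, called after ">>>" as name(argument=value, ...) on one line, values as JSON. apply_moves: Moves the arm, as the interface text tells. Its arguments: {"type":"object","properties":{"steps":{"type":"array"},"claw":{"type":"number"},"force":{"type":"number"}},"required":["steps"]}

```bash
mkdir -p pics; cat > h.py <<'E'
import numpy as np, cv2
from rig import ctrl
def snap(n,f=None):
    s=ctrl.snapshot(n)
    if f: cv2.imwrite('pics/'+f,s['frame'][:,:,::-1])
    return s
def ray(s,u,v,z):
    d=s['R'].T@np.linalg.inv(s['mtx'])@np.array([u,v,1.]); c=-s['R'].T@s['t']
    return c+d*(z-c[2])/d[2]
def cloud(s):
    v,u=np.mgrid[:400,:640]; Z=s['z_map']
    P=np.stack([u*Z,v*Z,Z],-1)@np.linalg.inv(s['mtx']).T
    return (P-s['t'])@s['R']
def proj(s,X):
    p=s['mtx']@(s['R']@np.array(X)+s['t']); return p[:2]/p[2]
E
python3 - <<'E'
from h import *
for n in('scene','top'):
    s=snap(n,n+'0.png'); print(n,-s['R'].T@s['t'],s['R'][2],s['mtx'][0,0])
print(ctrl.get_obs(),ctrl.hold_point_z)
E
```

```text
scene [ 1.2160213  -0.46157227  0.91756618] [-0.55826954  0.46796777 -0.68508487] 449.55354179772365
top [0.33700463 0.09676537 1.28885493] [ 0.20443328  0.01531958 -0.97876062] 454.6006641337285
{'time_s': 0.1, 'joint_positions': array([-1.18937404e+00,  3.53609335e-01,  1.63407450e+00,  2.42997701e-05,
        1.15519469e+00, -2.41304699e-03]), 'qd': array([ 0.00010186, -0.00211602, -0.00182038,  0.00128021, -0.00014081,
        0.00082326]), 'joint_efforts': array([ 3.92446573e-04, -6.06357551e+01, -3.42821395e+01, -2.87084174e-05,
        3.86203435e-03, -2.75781855e-05]), 'tcp_pos': array([ 0.23388675, -0.57911723,  0.23061143]), 'tool_rot': array([-6.33518865e-04,  9.81640995e-01,  1.90736841e-01, -1.10197818e-04]), 'force': array([-0.06817991,  0.10061621,  1.34966002]), 'ft_torque': array([-0.02077633,  0.0301488 , -0.01346952]), 'grip_force': 0.0, 'grip_width': 0.08556462908876016} -0.0187
```

View pics/scene0.png

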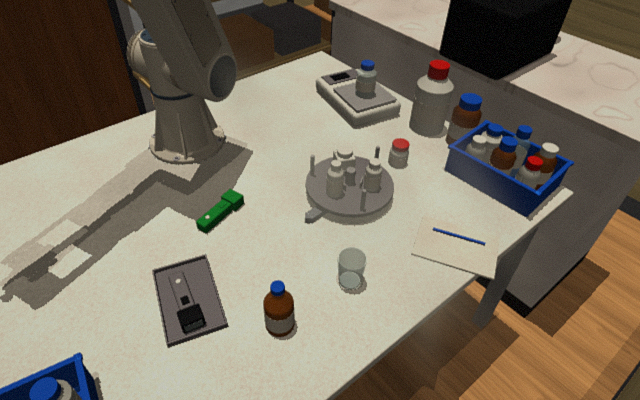

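View pics/top0.png

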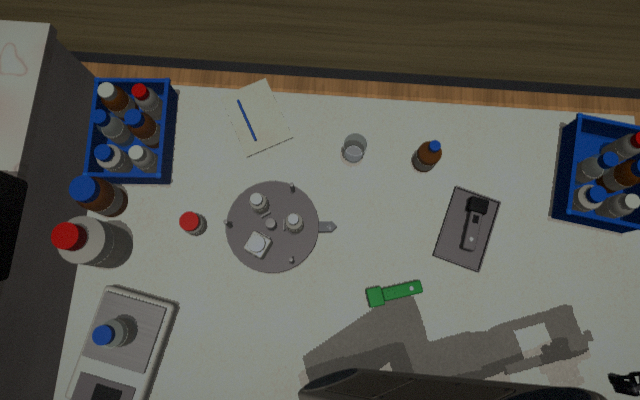

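The top view shows the scanner candidates: the grey and black one in its tray at (472,222), and the green look-alike at (395,292), which I leave alone. For the jar: the square cap at (258,243) on the disc is the low square jar; the round bottles are at (259,202) and (293,222), and the loose red-lid jar is at (192,222). The pointer is at (328,227).

```bash
python3 - <<'E'
from h import *
s=snap('top'); f=s['frame']; P=cloud(s); np.save('P.npy',P)
a=cv2.resize(f[165:290,210:350],None,fx=4,fy=4,interpolation=cv2.INTER_CUBIC); b=cv2.resize(f[180:280,425:508],None,fx=2.8,fy=2.8,interpolation=cv2.INTER_CUBIC)
c=np.zeros((500,800,3),np.uint8); c[:a.shape[0],:a.shape[1]]=a; c[:b.shape[0],562:562+b.shape[1]]=b[:, :238]
cv2.imwrite('pics/crop.png',c[:,:,::-1])
# disc
c0=ray(s,272,226,.042); print('c0',c0)
d=np.hypot(P[...,0]-c0[0],P[...,1]-c0[1])
m=((d<.18)&(abs(P[...,2]-.042)<.008)).astype(np.uint8)
cn=max(cv2.findContours(m,0,2)[0],key=cv2.contourArea); h=cv2.convexHull(cn)
q=np.array([ray(s,*p[0],.042)[:2] for p in h]); 
A=np.c_[2*q,np.ones(len(q))]; x=np.linalg.lstsq(A,(q**2).sum(1),rcond=None)[0]; C=x[:2]; print('disc',C,np.sqrt(x[2]+C@C))
R=P[...,:2]-C; r=np.hypot(*np.moveaxis(R,-1,0)); z=P[...,2]
for nm,mm in (('tall',(r<.14)&(z>.075)),('all',(r<.14)&(z>.06))):
    n,l,st,ce=cv2.connectedComponentsWithStats(mm.astype(np.uint8))
    for i in range(1,n):
        k=l==i
        if k.sum()<3: continue
        p=P[k]; zt=np.percentile(p[:,2],90); t=p[p[:,2]>zt-.012].mean(0)
        print(nm,k.sum(),ce[i].round(1),'ztop',zt.round(3),t.round(4),'r',np.hypot(*(t[:2]-C)).round(3),'ang',np.degrees(np.arctan2(*(t[:2]-C)[::-1])).round(1))
k=(r>.135)&(r<.19)&(z>.012)&(z<.028); p=P[k]; k2=(p[:,1]<C[1]-.08); p=p[k2]; t=p.mean(0); print('pointer',len(p),t,np.degrees(np.arctan2(*(t[:2]-C)[::-1])),np.hypot(*(t[:2]-C)))
# scanner/tray
c1=ray(s,472,222,.03); print('c1',c1)
d=np.hypot(P[...,0]-c1[0],P[...,1]-c1[1])
def rect(m,zz,nm):
    m=m.astype(np.uint8); cn=max(cv2.findContours(m,0,1)[0],key=cv2.contourArea)
    q=np.array([ray(s,*p[0],zz)[:2] for p in cn],np.float32); print(nm,cv2.minAreaRect(q*1000))
rect((d<.16)&(z>.008)&(z<.06),.016,'tray')
rect((d<.16)&(z>.024),.037,'scanner')
k=(d<.16)&(z>.024); p=P[k]; print(np.percentile(p[:,2],[5,50,95]))
E
```

```text
c0 [0.52708538 0.25477867 0.042     ]
disc [0.52903411 0.25514964] 0.12913910398582437
tall 31 [291.5 185.4] ztop 0.115 [0.6327 0.2053 0.1127] r 0.115 ang -25.7
tall 282 [257.9 201.5] ztop 0.139 [0.5818 0.292  0.1372] r 0.064 ang 34.9
tall 284 [293.9 221.6] ztop 0.153 [0.5332 0.1903 0.151 ] r 0.065 ang -86.3
tall 33 [226.2 222.2] ztop 0.116 [0.5197 0.3697 0.1129] r 0.115 ang 94.6
tall 93 [270.  222.8] ztop 0.095 [0.5287 0.2553 0.0921] r 0.0 ang 161.2
tall 470 [257. 244.] ztop 0.116 [0.4692 0.2833 0.1135] r 0.066 ang 154.8
tall 24 [290.8 259.4] ztop 0.117 [0.4342 0.1904 0.1143] r 0.115 ang -145.7
all 37 [291.8 186. ] ztop 0.115 [0.6327 0.2053 0.1127] r 0.115 ang -25.7
all 302 [258.3 202. ] ztop 0.139 [0.5818 0.292  0.1372] r 0.064 ang 34.9
all 13 [265.2 213.3] ztop 0.064 [0.5577 0.2743 0.0623] r 0.035 ang 33.8
all 315 [293.4 222.1] ztop 0.152 [0.5332 0.1903 0.151 ] r 0.065 ang -86.3
all 40 [226.8 222.6] ztop 0.115 [0.5197 0.3694 0.1125] r 0.115 ang 94.7
all 104 [270.3 223.2] ztop 0.095 [0.5287 0.2553 0.0921] r 0.0 ang 161.2
all 501 [257.5 244. ] ztop 0.116 [0.4692 0.2833 0.1134] r 0.066 ang 154.8
all 25 [290.9 259.5] ztop 0.117 [0.4342 0.1904 0.1143] r 0.115 ang -145.7
pointer 145 [0.5417936  0.10196518 0.01983628] -85.23854266126007 0.15371494874915956
c1 [ 0.58116098 -0.30247135  0.03      ]
tray ((567.0072021484375, -292.118896484375), (136.8588409423828, 216.4173583984375), 73.46186828613281)
scanner ((577.2959594726562, -305.500732421875), (54.4874382019043, 153.69540405273438), 79.09261322021484)
[0.02974048 0.03655666 0.0420934 ]
```

View pics/crop.png

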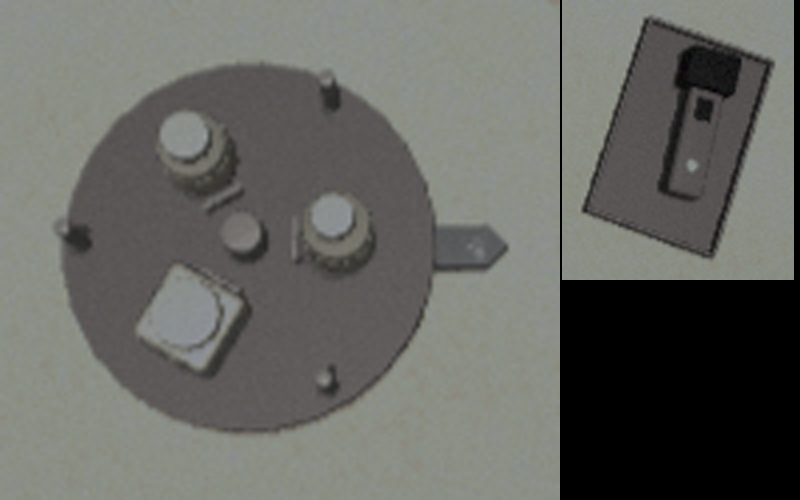

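The crop confirms the square-topped jar at lower left of the disc (top pixel 257,244) and the grey/black scanner with its head up in the tray. The jar is at 154.4° and the pointer at −85.2°, so I turn the disc +120° by gripping the post at −145.7°. First I refine the pointer and cross-check with the scene camera.

```bash
cat >> h.py <<'E'
def yaw():
    w,x,y,z=ctrl.get_obs()['tool_rot']; return 2*np.arctan2(y,x)
def plan(T,yd,n,o=None):
    """per-row tool-frame shifts: translate in n rows with the turn spread; prints"""
    o=ctrl.get_obs(); p=o['tcp_pos']; y0=yaw(); D=np.array(T)-p
    dy=(np.radians(yd)-y0+np.pi)%(2*np.pi)-np.pi
    L=[]
    for i in range(n):
        a=y0+dy*i/n; c,s=np.cos(a),np.sin(a); d=D/n*1000
        L.append([round(c*d[0]+s*d[1],1),round(s*d[0]-c*d[1],1),round(-d[2],1),round(-dy/n,4)])
    print('yaw',np.degrees(y0).round(2),'->',yd,'D',(D*1000).round(1)); print(L[0] if abs(dy/n)<1e-3 else L)
def state():
    o=ctrl.get_obs(); print('t',o['time_s'],'tcp',o['tcp_pos'].round(4),'yaw',np.degrees(yaw()).round(2),'F',o['force'].round(1),'w',round(o['grip_width']*1000,1),'gf',o['grip_force'],'q',o['joint_positions'].round(2))
def carousel(n,C0=(.529,.255)):
    s=snap(n); P=cloud(s); C=np.array(C0); R=P[...,:2]-C; r=np.hypot(R[...,0],R[...,1]); z=P[...,2]
    k=(r>.137)&(r<.185)&(z>.012)&(z<.028)&(abs(np.arctan2(R[...,1],R[...,0])+1.487)<.25)
    cn=max(cv2.findContours(k.astype(np.uint8),0,1)[0],key=cv2.contourArea)
    q=np.array([ray(s,*p[0],.02)[:2] for p in cn],np.float32); l=cv2.fitLine(P[k][:,:2].astype(np.float32),cv2.DIST_L2,0,.01,.01).ravel()
    m=P[k].mean(0)[:2]; print(n,'pointer',m.round(4),'ang',np.degrees(np.arctan2(*(m-C)[::-1])).round(2),'line',np.degrees(np.arctan2(l[1],l[0])).round(1),'rect',cv2.minAreaRect(q*1000))
    nn,lb,st,ce=cv2.connectedComponentsWithStats(((r<.14)&(z>.075)).astype(np.uint8))
    for i in range(1,nn):
        p=P[lb==i]
        if len(p)<5: continue
        zt=np.percentile(p[:,2],90); t=p[p[:,2]>zt-.012].mean(0)-[*C,0]
        print('  ',len(p),zt.round(3),(t[:2]+C).round(4),'r',np.hypot(*t[:2]).round(4),'ang',np.degrees(np.arctan2(t[1],t[0])).round(1))
E
python3 - <<'E'
from h import *
carousel('top'); carousel('scene')
plan([.4345,.190,.235],34.3,14)
E
```

```text
top pointer [0.5419 0.1005] ang -85.24 line -83.6 rect ((542.2108154296875, 97.02098846435547), (28.575624465942383, 39.548973083496094), 4.182153224945068)
   31 0.117 [0.6326 0.2055] r 0.1148 ang -25.6
   285 0.139 [0.5819 0.2918] r 0.0644 ang 34.8
   288 0.153 [0.533  0.1903] r 0.0648 ang -86.4
   32 0.115 [0.5196 0.3696] r 0.115 ang 94.7
   92 0.095 [0.5286 0.2552] r 0.0004 ang 157.3
   472 0.115 [0.4689 0.2833] r 0.0664 ang 154.8
   24 0.116 [0.4342 0.1905] r 0.1147 ang -145.8
scene pointer [0.5432 0.0986] ang -84.82 line -84.1 rect ((542.784423828125, 96.60684204101562), (45.40043258666992, 36.64853286743164), 86.33983612060547)
   853 0.139 [0.5372 0.1854] r 0.07 ang -83.3
   415 0.138 [0.5839 0.2875] r 0.0638 ang 30.6
   49 0.114 [0.4336 0.1872] r 0.117 ang -144.6
   53 0.115 [0.6324 0.2031] r 0.1157 ang -26.6
yaw 21.99 -> 34.3 D [200.5 769.3   4.1]
[[np.float64(33.9), np.float64(-45.6), np.float64(-0.3), np.float64(-0.0153)], [np.float64(34.6), np.float64(-45.1), np.float64(-0.3), np.float64(-0.0153)], [np.float64(35.2), np.float64(-44.5), np.float64(-0.3), np.float64(-0.015
[... 162 characters left out ...]
np.float64(37.3), np.float64(-42.9), np.float64(-0.3), np.float64(-0.0153)], [np.float64(37.9), np.float64(-42.3), np.float64(-0.3), np.float64(-0.0153)], [np.float64(38.6), np.float64(-41.7), np.float64(-0.3), np.float64(-0.0153)], [np.float64(39.2), np.float64(-41.1), np.float64(-0.3), np.float64(-0.0153)], [np.float64(39.8), np.float64(-40.5), np.float64(-0.3), np.float64(-0.0153)], [np.float64(40.4), np.float64(-39.9), np.float64(-0.3), np.float64(-0.0153)], [np.float64(41.0), np.float64(-39.3), np.float64(-0.3), np.float64(-0.0153)], [np.float64(41.6), np.float64(-38.6), np.float64(-0.3), np.float64(-0.0153)], [np.float64(42.2), np.float64(-38.0), np.float64(-0.3), np.float64(-0.0153)]]
```

>>> apply_moves(steps=[34,-45.6,0,0,34,-45.6,0,0,34,-45.6,0,0,34,-45.6,0,0,34,-45.6,0,0,34,-45.6,0,0,34,-45.6,0,0,34,-45.6,0,0,34,-45.6,0,0,34,-45.6,0,0,34,-45.6,0,0,30,-40,0,0], claw=45)

```text
time_s: 1.75
tcp_pos: [0.4061, 0.0761, 0.2316]
tool_rot: [0.0, 0.982, 0.191, 0.0]
force: [0.8, -0.5, 0.2]
grip_width: 0.0453
grip_force: 0.0
```

>>> apply_moves(steps=[34,-45.6,0,-0.107,28,-32,0,-0.107,0,0,0,0,0,0,0,0])

```text
time_s: 2.25
tcp_pos: [0.4294, 0.17, 0.231]
tool_rot: [0.0, 0.956, 0.294, -0.0]
force: [-0.2, -0.6, -0.5]
grip_width: 0.0448
grip_force: 0.0
```

```bash
python3 -c "
from h import *
state(); plan([.4342,.1904,.077],34.3,1)"
```

```text
t 2.25 tcp [0.4294 0.17   0.231 ] yaw 34.24 F [-0.2 -0.6 -0.5] w 44.8 gf 0.0 q [ 0.37  0.1   1.97 -0.    1.08  1.35]
yaw 34.24 -> 34.3 D [   4.8   20.4 -154. ]
[np.float64(15.4), np.float64(-14.1), np.float64(154.0), np.float64(-0.001)]
```

>>> apply_moves(steps=[15.4,-14.1,0,0,0,0,25,0,0,0,30,0,0,0,30,0,0,0,30,0,0,0,24,0,0,0,15,0,0,0,0,0])

```text
time_s: 3.25
tcp_pos: [0.4344, 0.1904, 0.0767]
tool_rot: [0.0, 0.956, 0.294, -0.001]
force: [-0.7, -0.5, 0.4]
grip_width: 0.045
grip_force: 0.0
```

>>> apply_moves(steps=[0,0,0,0,0,0,0,0,0,0,0,0,0,0,0,0,0,0,0,0], claw=8, force=20)

```text
time_s: 3.88
tcp_pos: [0.4354, 0.191, 0.0782]
tool_rot: [-0.0, 0.956, 0.294, 0.001]
force: [-0.5, -0.8, 6.8]
grip_width: 0.0116
grip_force: 21.9
```

```bash
python3 -c "
from h import *
state(); carousel('top')"
```

```text
t 3.875 tcp [0.4354 0.191  0.0782] yaw 34.25 F [-0.5 -0.8  6.8] w 11.6 gf 21.89407378435135 q [ 0.41  0.34  2.07 -0.    0.72  1.38]
top pointer [0.542  0.1007] ang -85.19 line -86.3 rect ((542.2108154296875, 97.02098846435547), (28.575624465942383, 39.548973083496094), 4.182153224945068)
   31 0.115 [0.6328 0.2064] r 0.1146 ang -25.1
   283 0.139 [0.5814 0.2921] r 0.0642 ang 35.3
   2281 0.484 [0.4255 0.2065] r 0.1143 ang -154.9
   32 0.117 [0.5185 0.3692] r 0.1147 ang 95.3
   11 0.192 [0.458  0.1551] r 0.1226 ang -125.4
   12 0.173 [0.3957 0.2308] r 0.1355 ang -169.7
```

>>> apply_moves(steps=[1.1,15.9,0,-0.1396,1.1,15.9,0,-0.1396,1.1,15.9,0,-0.1396,1.1,15.9,0,-0.1396,1.1,15.9,0,-0.1396,1.1,15.9,0,-0.1396,1.1,15.9,0,-0.1396])

```text
time_s: 4.8
tcp_pos: [0.531, 0.1427, 0.0782]
tool_rot: [-0.0, 0.704, 0.71, 0.002]
force: [-2.2, 19.2, 2.4]
grip_width: 0.0111
grip_force: 21.6
```

```bash
python3 -c "
from h import *
state(); o=ctrl.get_obs()['tcp_pos'][:2]-np.array([.529,.255]); print(np.hypot(*o),np.degrees(np.arctan2(o[1],o[0])))"
```

```text
t 4.8 tcp [0.531  0.1427 0.0782] yaw 90.43 F [-2.2 19.2  2.4] w 11.1 gf 21.648111641407013 q [0.26 0.43 1.92 0.   0.79 0.25]
0.11232478993522255 -89.00016750177596
```

>>> apply_moves(steps=[1.9,15.8,0,-0.1396,1.9,15.8,0,-0.1396,1.5,15.8,0,-0.1396,1.1,15.8,0,-0.1396,1.1,15.8,0,-0.1396,1.1,15.8,0,-0.1396,1.1,15.8,0,-0.1396,1.1,15.8,0,-0.1396,0,0,0,0])

```text
time_s: 5.92
tcp_pos: [0.6304, 0.2087, 0.0782]
tool_rot: [-0.001, 0.222, 0.975, 0.001]
force: [-7.9, 4.3, 10.4]
grip_width: 0.0116
grip_force: 22.3
```

```bash
python3 -c "
from h import *
state(); o=ctrl.get_obs()['tcp_pos'][:2]-np.array([.529,.255]); print(np.hypot(*o),np.degrees(np.arctan2(o[1],o[0]))); carousel('top')"
```

```text
t 5.925 tcp [0.6304 0.2087 0.0782] yaw 154.38 F [-7.9  4.3 10.4] w 11.6 gf 22.319363951683044 q [ 0.32  0.58  1.65  0.    0.91 -0.81]
0.11144134729316588 -24.52460361531959Traceback (most recent call last):
  File "<string>", line 3, in <module>
    state(); o=ctrl.get_obs()['tcp_pos'][:2]-np.array([.529,.255]); print(np.hypot(*o),np.degrees(np.arctan2(o[1],o[0]))); carousel('top')
                                                                                                                           ~~~~~~~~^^^^^^^
  File "h.py", line 32, in carousel
    cn=max(cv2.findContours(k.astype(np.uint8),0,1)[0],key=cv2.contourArea)
ValueError: max() iterable argument is empty
```

>>> apply_moves(steps=[0,0,0,0,0,0,0,0,0,0,-20,0,0,0,-40,0,0,0,-50,0,0,0,-45,0,-23.8,-49.6,0,0,-23.8,-49.6,0,0,-23.8,-49.6,0,0,-23.8,-49.6,0,0,-23.8,-49.6,0,0,-23.8,-49.6,0,0], claw=60)

```text
time_s: 7.48
tcp_pos: [0.6304, -0.1254, 0.234]
tool_rot: [0.001, 0.223, 0.975, 0.0]
force: [0.4, 0.5, -0.3]
grip_width: 0.0598
grip_force: 0.0
```

```bash
python3 -c "
from h import *
state(); carousel('top'); snap('top','t1.png')
plan([.577,-.3055,.2],169,6)"
```

```text
t 7.475 tcp [ 0.6304 -0.1254  0.234 ] yaw 154.21 F [ 0.4  0.5 -0.3] w 59.8 gf 0.0 q [-0.2   0.38  1.59 -0.    1.17 -1.32]
top pointer [0.5421 0.1006] ang -85.16 line -85.9 rect ((542.2108154296875, 97.02098846435547), (28.575624465942383, 39.548973083496094), 4.182153224945068)
   29 0.116 [0.6325 0.2074] r 0.1139 ang -24.7
   300 0.153 [0.5814 0.2922] r 0.0642 ang 35.4
   461 0.116 [0.5345 0.1894] r 0.0658 ang -85.2
   92 0.095 [0.5287 0.2552] r 0.0004 ang 155.6
   29 0.116 [0.518  0.3695] r 0.115 ang 95.5
   275 0.139 [0.4698 0.282 ] r 0.0651 ang 155.5
   22 0.116 [0.435  0.1887] r 0.115 ang -144.8
yaw 153.98 -> 169 D [ -53.3 -177.   -33.8]
[[np.float64(-5.0), np.float64(-30.4), np.float64(5.6), np.float64(-0.0437)], [np.float64(-3.6), np.float64(-30.6), np.float64(5.6), np.float64(-0.0437)], [np.float64(-2.3), np.float64(-30.7), np.float64(5.6), np.float64(-0.0437)], [np.float64(-0.9), np.float64(-30.8), np.float64(5.6), np.float64(-0.0437)], [np.float64(0.4), np.float64(-30.8), np.float64(5.6), np.float64(-0.0437)], [np.float64(1.7), np.float64(-30.8), np.float64(5.6), np.float64(-0.0437)]]
```

View pics/t1.png

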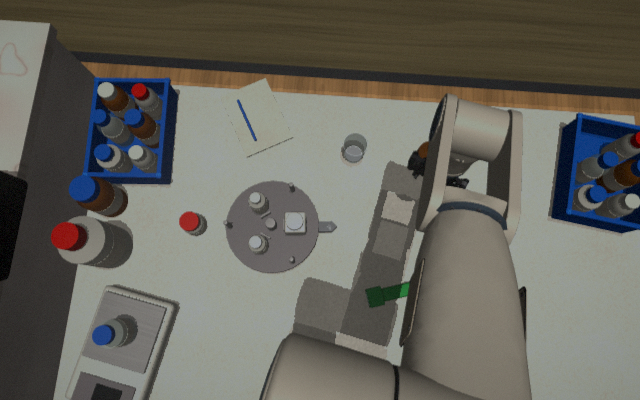

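The low square jar now stands at the pointer: the square top at (295,223) is in line with the pointer at (327,227), about 0.4° off. Now I turn the tool for the scanner and refine the scanner pose from the first pictures.

>>> apply_moves(steps=[0,0,0,0.18,0,0,0,0.18,0,0,0,0.18,0,0,0,0.18,0,0,0,0.18,0,0,0,0.18,0,0,0,0.18,0,0,0,0.18,0,0,0,0.18,0,0,0,0.18,0,0,0,0.18,0,0,0,0.18])

```text
time_s: 9.07
tcp_pos: [0.6305, -0.1227, 0.2336]
tool_rot: [0.0, 0.966, 0.26, 0.0]
force: [-0.5, 0.0, -0.3]
grip_width: 0.0602
grip_force: 0.0
```

>>> apply_moves(steps=[0,0,0,0.18,0,0,0,0.18,0,0,0,0.18,0,0,0,0.18,0,0,0,0])

```text
time_s: 9.7
tcp_pos: [0.6305, -0.1228, 0.2334]
tool_rot: [-0.0, 0.996, -0.093, 0.0]
force: [-0.7, -0.2, 0.0]
grip_width: 0.0599
grip_force: 0.0
```

```bash
python3 - <<'E'
from h import *
P=np.load('P.npy'); f=cv2.imread('pics/top0.png'); g=f.max(2).astype(int)
d=np.hypot(P[...,0]-.577,P[...,1]+.3055); z=P[...,2]
k=(d<.1)&(z>.031)
p=P[k][:,:2]
u=np.array([np.cos(np.radians(-11)),np.sin(np.radians(-11))]); 
for it in range(3):
    n=np.array([-u[1],u[0]]); a=p@u; b=p@n; a0,a1=np.percentile(a,[.5,99.5])
    A=np.arange(a0+.012,a0+.098,.01); mids=[]; W=[]
    for x in A:
        s=b[abs(a-x)<.006]; lo,hi=np.percentile(s,[3,97]); mids.append((lo+hi)/2); W.append(hi-lo)
    c=np.polyfit(A,mids,1); th=np.arctan2(u[1],u[0])+np.arctan(c[0]); u=np.array([np.cos(th),np.sin(th)])
n=np.array([-u[1],u[0]]);a=p@u;b=p@n
a0,a1=np.percentile(a,[.5,99.5]); hb=b[(a<a1-.05)]; m=np.median(mids)
print('heading',np.degrees(th),'len',a1-a0,'width',np.median(W),'head z',np.median(z[k][a>a1-.03]),'handle z',np.median(z[k][a<a0+.09]))
bm=(np.percentile(hb,2)+np.percentile(hb,98))/2
for o in ((a0+.075),(a1-.077)): print('origin',u*o+n*bm)
state()
o=u*(a0+a1)/2+n*bm-u*.001
plan([o[0],o[1],.12],np.degrees(th),6)
E
```

```text
heading -11.24866589175072 len 0.14940668738807295 width 0.032745420171161665 head z 0.03906580478579263 handle z 0.03584986327862683
origin [ 0.57893547 -0.30518571]
origin [ 0.57639198 -0.30467984]
t 9.7 tcp [ 0.6305 -0.1228  0.2334] yaw -10.7 F [-0.7 -0.2  0. ] w 59.9 gf 0.0 q [-0.19  0.38  1.59  0.    1.17  1.56]
yaw -10.7 -> -11.24866589175072 D [ -52.8 -182.2 -113.4]
[[np.float64(-3.0), np.float64(31.5), np.float64(18.9), np.float64(0.0016)], [np.float64(-3.0), np.float64(31.5), np.float64(18.9), np.float64(0.0016)], [np.float64(-2.9), np.float64(31.5), np.float64(18.9), np.float64(0.0016)], [np.float64(-2.9), np.float64(31.5), np.float64(18.9), np.float64(0.0016)], [np.float64(-2.8), np.float64(31.5), np.float64(18.9), np.float64(0.0016)], [np.float64(-2.8), np.float64(31.5), np.float64(18.9), np.float64(0.0016)]]
```

>>> apply_moves(steps=[-10,30,0,0.01,-8,40,0,0,0,40,0,0,0,40,10,0,0,39,35,0,0.5,0,40,0,0,0,30,0,0,0,0,0], claw=64)

```text
time_s: 10.7
tcp_pos: [0.5748, -0.3044, 0.1155]
tool_rot: [-0.001, 0.995, -0.097, -0.002]
force: [0.5, -0.1, 1.2]
grip_width: 0.0641
grip_force: 0.0
```

```bash
python3 -c "
from h import *
state(); plan([.5774,-.305,.005],-11.25,1)"
```

```text
t 10.7 tcp [ 0.5748 -0.3044  0.1155] yaw -11.16 F [ 0.5 -0.1  1.2] w 64.1 gf 0.0 q [-0.49  0.51  1.66  0.    0.97  1.28]
yaw -11.16 -> -11.25 D [   2.6   -0.6 -110.5]
[[np.float64(2.6), np.float64(0.1), np.float64(110.5), np.float64(0.0016)]]
```

>>> apply_moves(steps=[2.6,0,30,0,0,0,30,0,0,0,25,0,0,0,14,0,0,0,6,0,0,0,4,0,0,0,0,0])

```text
time_s: 11.58
tcp_pos: [0.5792, -0.306, 0.0089]
tool_rot: [0.0, 0.995, -0.099, 0.0]
force: [-0.3, -0.3, 0.0]
grip_width: 0.0642
grip_force: 0.0
```

>>> apply_moves(steps=[0,0,0,0,0,0,0,0,0,0,0,0,0,0,0,0,0,0,0,0,0,0,0,0], claw=28, force=45)

```text
time_s: 12.32
tcp_pos: [0.5793, -0.3061, 0.009]
tool_rot: [0.0, 0.995, -0.099, 0.001]
force: [-0.6, 0.3, 5.6]
grip_width: 0.0352
grip_force: 46.4
```

```bash
python3 -c "
from h import *
state()"
```

```text
t 12.325 tcp [ 0.5793 -0.3061  0.009 ] yaw -11.36 F [-0.6  0.3  5.6] w 35.2 gf 46.373798847198486 q [-0.49  0.66  1.7  -0.    0.78  1.28]
```

>>> apply_moves(steps=[0,0,-4,0,0,0,-8,0,0,0,-18,0,0,0,-30,0,0,0,0,0,0,0,0,0])

```text
time_s: 13.08
tcp_pos: [0.5786, -0.3057, 0.0684]
tool_rot: [0.0, 0.995, -0.099, 0.0]
force: [-0.5, -0.4, -2.0]
grip_width: 0.0351
grip_force: 45.6
```

```bash
python3 - <<'E'
from h import *
state(); s=snap('scene','s2.png'); P=cloud(s); f=s['frame'].astype(int)
P0=np.load('P.npy')
for nm,c in(('amber',(.72,-.19)),('beaker',(.7,.05))):
    d=np.hypot(P0[...,0]-c[0],P0[...,1]-c[1]); k=(d<.08)&(P0[...,2]>.03); p=P0[k]; t=p[p[:,2]>np.percentile(p[:,2],70)]; print(nm,t.mean(0),p[:,:2].min(0),p[:,:2].max(0),p[:,2].max())
cv2.imwrite('pics/s2c.png',cv2.resize(s['frame'][180:360,120:330,::-1],None,fx=3,fy=3))
E
```

```text
t 13.075 tcp [ 0.5786 -0.3057  0.0684] yaw -11.36 F [-0.5 -0.4 -2. ] w 35.1 gf 45.56870520114899 q [-0.49  0.58  1.68 -0.    0.88  1.28]
amber [ 0.75309436 -0.16293047  0.13771559] [ 0.72348885 -0.19609138] [ 0.78624169 -0.13153762] 0.15554582579487558
beaker [0.74794906 0.04196909 0.09005518] [0.73199153 0.00784951] [0.77739241 0.07527149] 0.09668562074070651
```

View pics/s2c.png

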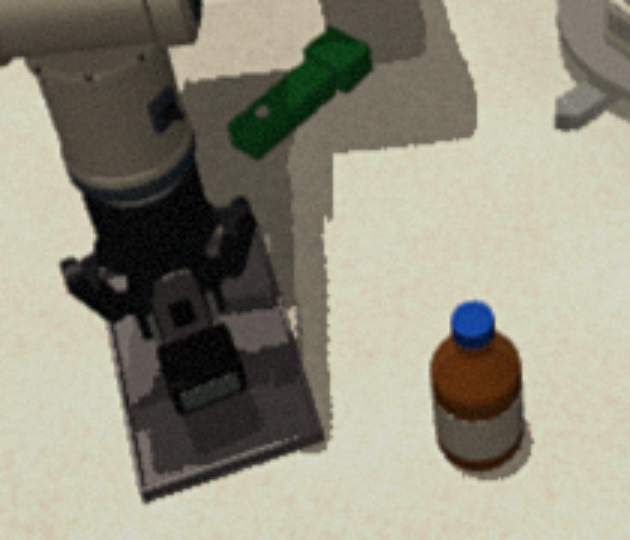

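>>> apply_moves(steps=[0,0,0,-0.08,0,0,0,-0.16,0,0,0,-0.17,0,0,0,-0.17,0,0,0,-0.17,0,0,0,-0.17,0,0,0,-0.17,0,0,0,-0.17,0,0,0,-0.17,0,0,0,-0.17,0,0,0,-0.16,0,0,0,-0.1])

```text
time_s: 14.62
tcp_pos: [0.578, -0.3054, 0.067]
tool_rot: [-0.001, 0.673, 0.74, -0.0]
force: [-0.1, -0.8, -1.4]
grip_width: 0.0355
grip_force: 45.5
```

```bash
python3 -c "
from h import *
state(); plan([.5538,-.0149,.058],95.3,10)"
```

```text
t 14.625 tcp [ 0.578  -0.3054  0.067 ] yaw 95.46 F [-0.1 -0.8 -1.4] w 35.5 gf 45.543973445892334 q [-0.49  0.58  1.68  0.    0.88 -0.58]
yaw 95.46 -> 95.3 D [-24.2 290.5  -9. ]
[np.float64(29.1), np.float64(0.3), np.float64(0.9), np.float64(0.0003)]
```

>>> apply_moves(steps=[15,0,1,0,30,0.3,1,0,35,0.3,1,0,35,0.3,1,0,35,0.3,1,0,35,0.3,1,0,35,0.3,1,0,30,0.3,1,0,15,0,0,0,6,0,0,0,0,0,0,0,0,0,0,0])

```text
time_s: 16.12
tcp_pos: [0.5564, -0.0365, 0.0603]
tool_rot: [0.0, 0.675, 0.738, -0.0]
force: [-0.1, -0.0, -2.1]
grip_width: 0.0351
grip_force: 45.5
```

```bash
python3 - <<'E'
from h import *
state(); s=snap('scene'); P=cloud(s); plan([.5538,-.0149,.058],95.3,1)
cv2.imwrite('pics/s3.png',cv2.resize(s['frame'][120:270,190:420,::-1],None,fx=3.4,fy=3.4))
t=snap('top'); cv2.imwrite('pics/t3.png',t['frame'][:,:,::-1])
for n,S in(('scene',s),('top',t)):
    Q=cloud(S); r=np.hypot(Q[...,0]-.529,Q[...,1]-.255); k=(abs(Q[...,0]-.55)<.05)&(Q[...,1]<.08)&(Q[...,1]>-.02)&(Q[...,2]>.03)&(Q[...,2]<.11)
    p=Q[k]; print(n,len(p)); 
    if len(p): print(np.percentile(p,[1,50,99],axis=0).round(4))
E
```

```text
t 16.125 tcp [ 0.5564 -0.0365  0.0603] yaw 95.16 F [-0.1 -0.  -2.1] w 35.1 gf 45.50495803356171 q [-0.07  0.47  1.91 -0.    0.76 -0.16]
yaw 95.15 -> 95.3 D [-2.6 21.6 -2.3]
[[np.float64(21.8), np.float64(-0.7), np.float64(2.3), np.float64(-0.0026)]]
scene 196
[[ 0.5283 -0.0164  0.0589]
 [ 0.5738  0.0223  0.0876]
 [ 0.5799  0.0363  0.0948]]
top 259
[[0.5266 0.0053 0.0589]
 [0.5505 0.0214 0.0904]
 [0.5778 0.038  0.0968]]
```

View pics/s3.png

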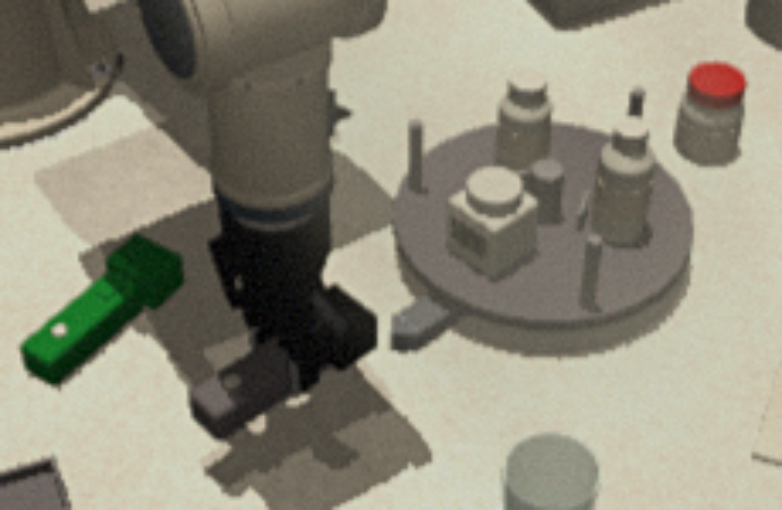

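The crop shows the scanner head at (350,330) facing the jar label at (470,238), level and clear of the pointer. Final approach and hold.

>>> apply_moves(steps=[8,-0.4,1,0,8,-0.3,1,-0.0026,5.6,0,0.3,0,0,0,0,0,0,0,0,0])

```text
time_s: 16.85
tcp_pos: [0.5536, -0.0142, 0.058]
tool_rot: [0.0, 0.673, 0.74, -0.0]
force: [0.8, -0.7, -1.6]
grip_width: 0.0352
grip_force: 45.5
```

```bash
python3 - <<'E'
from h import *
state(); plan([.5538,-.0149,.058],95.3,1)
o=ctrl.get_obs()['tcp_pos']; a=np.radians(95.2); u=np.array([np.cos(a),np.sin(a)]); n=np.array([-u[1],u[0]])
for c in('scene','top'):
    Q=cloud(snap(c)); R=Q[...,:2]-o[:2]; A=R@u; B=R@n; z=Q[...,2]
    for nm,lo,hi,w in(('head',.037,.085,.04),('tail',-.085,-.045,.03)):
        k=(A>lo)&(A<hi)&(abs(B)<w)&(z>.04)&(z<.105)
        if k.sum()<5: continue
        top=z[k]>np.percentile(z[k],95)-.006
        print(c,nm,k.sum(),'A',np.percentile(A[k],[1,99]).round(4),'B',np.percentile(B[k][top],[2,98]).round(4),'z',np.percentile(z[k][top],[20,50,80]).round(4), 'slope',np.polyfit(A[k][top],z[k][top],1)[0].round(3))
# label: dark bars on jar in scene
E
```

```text
t 16.85 tcp [ 0.5536 -0.0142  0.058 ] yaw 95.38 F [ 0.8 -0.7 -1.6] w 35.2 gf 45.507906675338745 q [-0.03  0.47  1.92 -0.    0.76 -0.12]
yaw 95.38 -> 95.3 D [ 0.2 -0.7 -0. ]
[[np.float64(-0.7), np.float64(0.1), np.float64(0.0), np.float64(0.0015)]]
scene head 151 A [0.0377 0.0712] B [-0.0259  0.0195] z [0.088  0.0893 0.0907] slope -0.021
scene tail 275 A [-0.08   -0.0456] B [-0.0171  0.0164] z [0.0836 0.0852 0.0868] slope 0.034
top head 210 A [0.0476 0.0741] B [-0.025   0.0235] z [0.087  0.0891 0.0908] slope -0.019
top tail 30 A [-0.0765 -0.0578] B [-0.0096  0.0016] z [0.0834 0.085  0.0865] slope 0.021
```

>>> apply_moves(steps=[0,0,0,0,0,0,0,0,0,0,0,0,0,0,0,0,0,0,0,0,0,0,0,0,0,0,0,0,0,0,0,0,0,0,0,0,0,0,0,0,0,0,0,0,0,0,0,0])

```text
time_s: 18.45
tcp_pos: [0.5536, -0.0143, 0.058]
tool_rot: [-0.0, 0.673, 0.739, -0.0]
force: [0.1, 0.4, -2.7]
grip_width: 0.0351
grip_force: 45.5
```

>>> apply_moves(steps=[0,0,0,0,0,0,0,0,0,0,0,0,0,0,0,0,0,0,0,0,0,0,0,0,0,0,0,0,0,0,0,0,0,0,0,0,0,0,0,0,0,0,0,0,0,0,0,0])

```text
time_s: 19.95
tcp_pos: [0.5536, -0.0143, 0.058]
tool_rot: [0.0, 0.673, 0.739, 0.0]
force: [0.2, 0.2, -1.5]
grip_width: 0.0354
grip_force: 45.5
```

>>> apply_moves(steps=[-15,0,-1,0,-30,0,-1,0,-35,0,-1,0,-35,0,-1,0,-35,0,-1,0,-35,0,-1,0,-35,0,-1,0,-35,0,-1,0,-25,0,-1,0,-12,0,-1,0,0,0,0,0,0,0,0,0])

```text
time_s: 21.45
tcp_pos: [0.5806, -0.304, 0.0678]
tool_rot: [-0.0, 0.673, 0.74, 0.0]
force: [-0.6, -0.3, -2.8]
grip_width: 0.0355
grip_force: 45.5
```

>>> apply_moves(steps=[0,0,0,0.08,0,0,0,0.16,0,0,0,0.17,0,0,0,0.17,0,0,0,0.17,0,0,0,0.17,0,0,0,0.17,0,0,0,0.17,0,0,0,0.17,0,0,0,0.17,0,0,0,0.16,0,0,0,0.1])

```text
time_s: 22.95
tcp_pos: [0.5809, -0.3036, 0.068]
tool_rot: [-0.0, 0.995, -0.099, -0.0]
force: [-0.1, -0.5, -2.0]
grip_width: 0.0354
grip_force: 45.4
```

```bash
python3 -c "
from h import *
state(); plan([.575,-.3035,.0685],-13,1)"
```

```text
t 22.95 tcp [ 0.5809 -0.3036  0.068 ] yaw -11.37 F [-0.1 -0.5 -2. ] w 35.4 gf 45.37148058414459 q [-0.48  0.58  1.68  0.    0.88  1.29]
yaw -11.37 -> -13 D [-5.9  0.1  0.5]
[[np.float64(-5.8), np.float64(1.0), np.float64(-0.5), np.float64(0.0285)]]
```

>>> apply_moves(steps=[-6,0,0,0.03,0,0,12,0,0,0,18,0,0,0,14,0,0,0,7,0,0,0,3,0,0,0,2,0,0,0,1,0,0,0,0,0,0,0,0,0])

```text
time_s: 24.2
tcp_pos: [0.5751, -0.3039, 0.0113]
tool_rot: [0.0, 0.994, -0.113, 0.0]
force: [-0.4, -0.7, -2.7]
grip_width: 0.0353
grip_force: 45.5
```

```bash
python3 -c "
from h import *
state()"
```

```text
t 24.2 tcp [ 0.5751 -0.3039  0.0113] yaw -12.92 F [-0.4 -0.7 -2.7] w 35.3 gf 45.4642653465271 q [-0.49  0.65  1.71 -0.    0.78  1.31]
```

>>> apply_moves(steps=[0,0,1,0,0,0,1,0,0,0,0.5,0,0,0,0,0,0,0,0,0])

```text
time_s: 24.82
tcp_pos: [0.575, -0.3039, 0.009]
tool_rot: [0.0, 0.994, -0.113, 0.0]
force: [-2.2, 1.3, 5.0]
grip_width: 0.0359
grip_force: 46.4
```

>>> apply_moves(steps=[0,0,0,0,0,0,0,0,0,0,0,0,0,0,0,0,0,0,0,0], claw=62)

```text
time_s: 25.45
tcp_pos: [0.575, -0.3038, 0.0084]
tool_rot: [-0.0, 0.994, -0.113, -0.0]
force: [-0.2, -0.4, 0.5]
grip_width: 0.0619
grip_force: 0.0
```

>>> apply_moves(steps=[0,0,-8,0,0,0,-20,0,0,0,-45,0,0,0,-50,0,0,0,-50,0,-50,30,0,0,-50,30,0,0,-50,30,0,0,-50,30,0,0,-30,30,0,0,0,0,0,0,0,0,0,0])

```text
time_s: 26.95
tcp_pos: [0.3177, -0.3989, 0.1826]
tool_rot: [0.0, 0.994, -0.113, 0.001]
force: [-0.0, 0.6, 0.8]
grip_width: 0.0621
grip_force: 0.0
```

```bash
python3 - <<'E'
from h import *
state(); carousel('top'); s=snap('top','t4.png'); P=cloud(s); z=P[...,2]
c=snap('scene'); cv2.imwrite('pics/s4.png',c['frame'][:,:,::-1])
d=np.hypot(P[...,0]-.575,P[...,1]+.304); k=(d<.1)&(z>.026)
u=np.array([.974,-.2249]); a=(P[...,:2]-[.575,-.304])@u
print(k.sum(),[np.median(z[k&(a>l)&(a<h)]).round(4) for l,h in((-.07,-.03),(-.02,.02),(.045,.075))])
a=s['frame'][165:290,210:350]; 
E
```

```text
t 26.95 tcp [ 0.3177 -0.3989  0.1826] yaw -12.97 F [-0.   0.6  0.8] w 62.1 gf 0.0 q [-0.9   0.23  1.93  0.    0.98  0.9 ]
top pointer [0.5419 0.1005] ang -85.22 line -86.0 rect ((542.2108154296875, 97.02098846435547), (28.575624465942383, 39.548973083496094), 4.182153224945068)
   29 0.116 [0.6325 0.2072] r 0.114 ang -24.8
   298 0.153 [0.5814 0.2925] r 0.0644 ang 35.5
   460 0.115 [0.5344 0.1894] r 0.0658 ang -85.3
   92 0.094 [0.5289 0.2553] r 0.0003 ang 106.9
   33 0.117 [0.5183 0.369 ] r 0.1145 ang 95.4
   278 0.14 [0.4697 0.2819] r 0.0651 ang 155.6
   20 0.116 [0.435  0.1887] r 0.1151 ang -144.8
810 [np.float64(0.0353), np.float64(0.0355), np.float64(0.0394)]
```

View pics/s4.png

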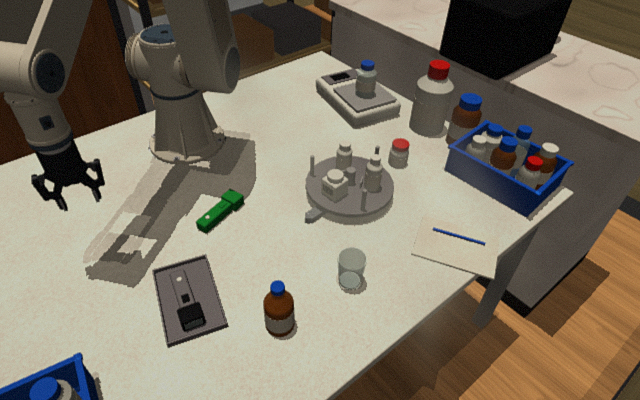

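The picture shows the scanner flat and right way up in its tray at (188,300) and the square jar at the pointer at (334,183). The loose items and the green look-alike stand where they were, and the arm is clear.

```bash
python3 -c "
from rig import ctrl
print(ctrl.job_done())"
```

```text
the job is handed in; nothing more can be done
None
```

The job is handed in at about 27 s: the square jar stands within about 0.5° of the pointer, the scanner was held steady on its label from about 10 cm for 3 s, and it now lies flat and right way up in its tray, with the loose items untouched.

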